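Swing a notched batten into the gluing jig

TASK

Line up the loose wooden batten in the gluing jig: with the batten still lying askew, push its notched end onto the fixed post, then keep it bearing on the post while you swing the other end round past the sprung catch, press it firmly (about 12 N) flush against the fence, and let go. Push with feel: neither the post nor the fence may ever take more than 30 N, and leave the glue bottle, the flat yellow pack and the lamp box where they are.

Things in the scene. Friction and masses are not known exactly. Their poses are not given: they have to be found in the camera images.
- jig: Gluing jig, fixed: flat plywood board 380 x 270 x 12 mm; its yaw is about -90 degrees, give or take 25. Origin at the centre of its underside; x runs along the fence from the post to the catch, y points towards the fence (away from the robot). On the board's top (12 mm above the origin) stand the post, the fence and the catch.
- jig_post: Upright round steel post, 16 mm diameter, 38 mm high, fixed on the jig; origin at the centre of its foot, at jig (-125, 70, 12) mm.
- jig_fence: Straight wooden fence strip on the jig, 165 mm along the jig's x, 20 mm wide, 18 mm high; origin at the centre of its underside, at jig (27.5, 100, 12) mm. The batten goes against its face at jig y = 90 mm (jig x = -55 to 110 mm). It is lower than the batten, so fingers holding the upper 20 mm of the batten pass over it.
- jig_catch: Sprung catch: aluminium block 34 x 30 x 24 mm at the fence's far end, origin at the centre of its underside at jig (140, 44.5, 12) mm. A round steel nose (ball of radius 8 mm, centred 12 mm above the board at jig x = 121, y = 44.5 mm) sticks out of it along jig -x. Once past, it springs out behind the batten's near long face and keeps it at the fence.
- nose (a joint): Spring nose of the catch, m: 0 out, up to 0.006 pushed in along jig +x (about 2 N at first, plus 0.6 N per mm). Notch on post, the batten's far end rubs over it from about 0.2 rad out of line, pushing it in about 4 mm (about 2 mm once past); some 3 to 8 N of sideways push at the far end takes it past.
- batten: Loose pine batten, 250 x 40 mm, 45 mm high, 0.15 to 0.31 kg, lying on the jig's board (drag 1 to 3 N). Origin at the centre of its underside, x along its length from notched to plain end. Starts 0.45 to 0.7 rad out of line with the jig's x (far end away from the fence), its notch point 35 to 95 mm from the post. Ends with the jig's yaw, centre at jig (-8, 70, 12) mm.
- notch (a point): Point in the batten's upright V notch (60 degrees full angle, 28 mm wide at the mouth, 24 mm deep, through the whole height) where the post's axis sits when the post is bottomed in the V: 117 mm from the batten's centre towards the notched end, at its underside, 8 mm inside the end face.
- far_end (a point): Middle of the batten's plain far end, at its underside, 125 mm from its centre; ends at jig y = 70 mm.
- post (a point): Centre of the post's foot, on the board's top.
- glue_bottle: Glue bottle on its side, 172 mm long, 48 mm thick, on the table behind the post end of the jig; bystander. Origin at the centre of its underside.
- relay_pack: Flat yellow pack, 62 x 85 x 12 mm, lying on the table behind the fence; bystander. Origin at the centre of its underside.
- lamp_box: Small brown card box, 50 x 70 x 22 mm, on the table beside the post end of the jig; bystander. Origin at the centre of its underside.

How it is judged:
On the way, in this order (a step that is already met when the one before it is completed fails the run):
1. the notch is pushed onto the post (over 2 N) while the batten is still more than 0.25 rad out of line (horizontal distance between notch and post below 0.005 m and contact force between batten and jig_post above 2 N and angle between the x axis of batten and the x axis of jig, either way round above 0.25 rad), for 0.2 s.
2. part-way round (0.1 to 0.25 rad out of line) the notch still bears on the post (horizontal distance between notch and post below 0.005 m and contact force between batten and jig_post above 1 N and angle between the x axis of batten and the x axis of jig, either way round between 0.1 and 0.25 rad), for 0.1 s.
3. the batten is flush with the fence, notch on the post, and pressed against the fence with over 7 N (horizontal distance between notch and post below 0.004 m and angle between the x axis of batten and the x axis of jig, either way round below 0.015 rad and y of far_end in the frame of jig between 0.0675 and 0.0725 m and contact force between batten and jig_fence above 7 N), for 0.3 s.
At the end, for the whole second after the job is handed in: The batten lies at rest and released flat on the board, notch within 4 mm of its seat on the post, parallel to the fence within 0.015 rad, its far end within 2.5 mm of flush, the catch behind it (horizontal distance between notch and post below 0.004 m and angle between the x axis of batten and the x axis of jig, either way round below 0.015 rad and y of far_end in the frame of jig between 0.0675 and 0.0725 m and z of batten in the frame of jig between 0.009 and 0.015 m and linear speed of batten below 0.01 m/s); the robot touches nothing.
It fails at once if the post takes more than 30 N from the batten (contact force between batten and jig_post above 30 N).
It fails at once if the fence takes more than 30 N from the batten (contact force between batten and jig_fence above 30 N).
It fails at once if the glue bottle is moved more than 20 mm (distance of glue_bottle from where it was at the start of the episode above 0.02 m).
It fails at once if the yellow pack is moved more than 20 mm (distance of relay_pack from where it was at the start of the episode above 0.02 m).
It fails at once if the lamp box is moved more than 20 mm (distance of lamp_box from where it was at the start of the episode above 0.02 m).
It also fails if it takes over 72 s, if anything falls off the work surface, if the arm or the gripper's body presses on something with over 40 N, if the wrist force passes 120 N, or if a joint passes its speed limit or range.

ROBOT

A 6-joint arm with a two-finger parallel gripper is mounted at the origin on the work surface; the furniture and walls round the work are solid. World frame = base frame: x ahead of the robot, y to its left, z up, the work surface at z = 0. Lengths are in m, angles in rad, forces in N, time in s.
With the tool pointing down it reaches from about 0.25 to 0.85 m from the base axis. Payload 12.5 kg.
Tool frame: the origin (TCP) lies midway between the tips of the shut fingers; the grasp point (between the pads) lies 19 mm behind it (r.grip_point_offset is the distance from the TCP to the grasp point, in m); z points along the fingers, y is the line along which they close (so a half turn about z gives the same grasp; the last joint's range is limited). The gripper opens to 93 mm and grips with 3 to 60 N. Pads are 15 mm wide; open, the fingers measure 128 mm over their backs; the gripper's body (75 mm by 188 mm) begins 65 mm behind the grasp point.
Start: joints at [1.107, 0.351, 1.652, -0, 1.139, -0.085], TCP at [0.203, 0.511, 0.219] pointing down, gripper open.
Joint ranges: [-2.75, 2.75], [-0.79, 2.1], [0.01, 2.65], [-1.57, 4.71], [0.07, 3.14], [-2.87, 2.87]. Speed limits (rad/s): [2.22, 2.22, 2.79, 3.14, 3.14, 3.14].

INTERFACE

Orientations are given as a unit quaternion [x, y, z, w].
In Python, from bench import r gives the robot as it stands.
- The arm moves only by the tool send_rows, never from a script. Its argument "series" is a list of rows, each a list of 7 numbers: the shift along the tool's x, y, z in cm, then the turn, a rotation vector about the tool's x, y, z in degrees, then the opening, from 0 (shut) to 1 (fully open). In form: [[dx, dy, dz, ax, ay, az, gripper], ...]. A call has 1 to 20 rows; each row shifts and turns the commanded pose from where the row before left it, along the tool's axes as they then stand; what a row does not reach is not made up. A row lasts 1/10 s, in which the tool goes at most 50 mm and 8.59 degrees, less where a joint would pass 70% of its speed; a pose out of reach is approached as far as the arm can. A call with a gripper value outside its range is refused whole. The fingers move at their own pace and stop on an object; "grip_force" is the grip in N (left out, the last holds). Time passes only in rows, so rows that do not move let the fingers close. It gives the time, the measured TCP pose, the force, the opening and the grip force at its end, in the units of the state.
- r.get_obs(): the state, without advancing time (a new reading comes with each control period).
- r.get_image(name): name is "scene" or "side" or "wrist"; returns the picture (400x640x3 uint8, red, green, blue); there is no depth.
- r.camera_model(name): a dict with "fov_y" (degrees; the focal length in pixels is half the picture's height over the tangent of half this angle, whatever the lens; pixels are square), "cx", "cy" (the principal point, pixels), "R" (3x3) and "t" (3): a world point X has camera coordinates R X + t. Camera axes: x right, y down, z forward; pixel columns grow to the right and rows downward; lengths in m; the calibration is good to about 2 mm. A picture is of the moment at which its call begins: read the wrist's pose just before it. camera_model takes no time and is no camera call; for the wrist camera it gives the pose at the moment of the call.
- r.hand_in(): hands the job in; it is judged then, once.
The state is a dict: "clock": time; "joints": joint angles; "qvel": joint speeds; "effort": joint torques, N m; "position": TCP position; "eef_rot": TCP orientation; "wrist_force": force on the tool from outside, world axes, zero at the start; "torque": the same for the moment, N m; "finger_gap": opening from 0.0 (shut) to 1.0 (fully open); "finger_force": force on a finger pad.
Only numpy, scipy, OpenCV 4.12 (cv2) and the standard library are available. Lean on these libraries where they do the work, as an engineer would, in place of code of your own. Each camera call takes 0.05 s, during which the arm holds its last target. There are 200 camera calls.

## Working session

There is one attempt and no reset: what is moved stays moved. The work goes in short steps, Python scripts to look and compute and a tool call to move; the robot and the scene stay as the last step left them, time stands still between calls to the robot, and variables do not carry over. Pictures are saved under pics/ and viewed, at most 10 in all, crops included, and the job is handed in when it is done.

Besides the shell and the picture viewer there is one more tool, called after "Call:" as name(argument=value, ...), one argument or row to a line, values as JSON. send_rows: Moves the arm, as the interface text tells. Its arguments: {"type":"object","properties":{"series":{"type":"array","items":{"type":"array","items":{"type":"number"}}},"grip_force":{"type":"number"}},"required":["series"]}

```bash
mkdir -p pics
python3 - <<'E'
from bench import r
import cv2,numpy as np
o=r.get_obs();print(o)
print(r.grip_point_offset)
for n in("scene","side","wrist"):
    m=r.camera_model(n);print(n,m['fov_y'],m['cx'],m['cy'],np.round(m['R'],4).tolist(),np.round(m['t'],4).tolist(), np.round(-m['R'].T@m['t'],3))
    cv2.imwrite(f'pics/{n}0.png',r.get_image(n)[:,:,::-1])
E
```

```text
{'clock': 0.0, 'joints': array([ 1.10741205e+00,  3.51234806e-01,  1.65242172e+00,  7.48175837e-06,
        1.13908422e+00, -8.45558868e-02]), 'qvel': array([-1.75461550e-03, -6.85599567e-05, -1.20460009e-03,  4.97712850e-04,
        5.77573388e-04,  3.44596908e-06]), 'effort': array([ 1.73529756e-03, -4.97314668e+01, -2.85256755e+01,  6.99726166e-02,
        2.57017300e-02, -9.17518128e-05]), 'position': array([0.20320727, 0.5107184 , 0.21810311]), 'eef_rot': array([ 1.88285109e-01,  9.82114244e-01, -5.51715300e-04, -1.58580779e-04]), 'wrist_force': array([-0.73437397, -0.4219784 , -0.14031094]), 'torque': array([-0.00322383,  0.06597727, -0.03991793]), 'finger_force': 0.0, 'finger_gap': 1.0005390556769034}
0.0188
scene 44.5211479278151 311.3496490145021 195.26934274569777 [[0.783, -0.6216, 0.0206], [-0.376, -0.4995, -0.7804], [0.4955, 0.6033, -0.6249]] [-0.384, 0.3192, 0.7042] [ 0.072 -0.504  0.697]
side 56.01412291706657 310.8394121457288 206.18552458805107 [[-0.9991, -0.0433, -0.0025], [-0.0204, 0.5192, -0.8544], [0.0383, -0.8535, -0.5196]] [0.5894, -0.0159, 0.9787] [0.551 0.869 0.496]
wrist 60.89817625019198 316.8686305242357 195.37706188166518 [[0.3698, 0.9291, -0.0019], [0.8866, -0.3522, 0.2999], [0.278, -0.1126, -0.954]] [-0.5478, -0.0348, 0.3924] [0.124 0.541 0.384]
```

View pics/scene0.png

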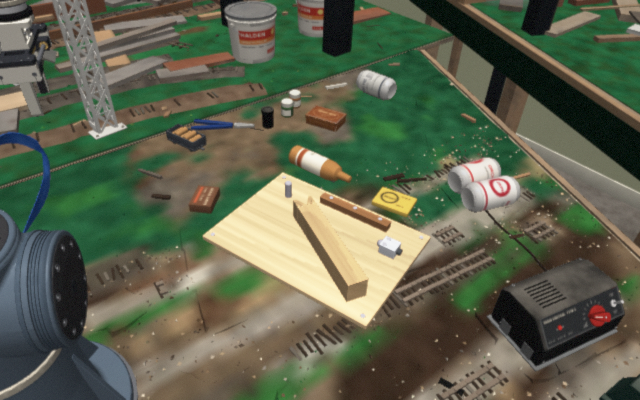

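View pics/side0.png

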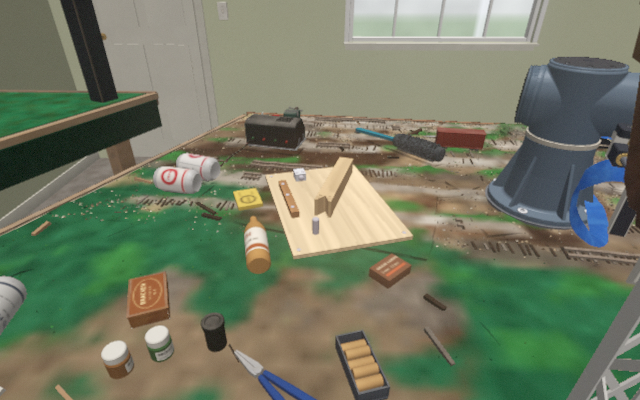

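View pics/wrist0.png

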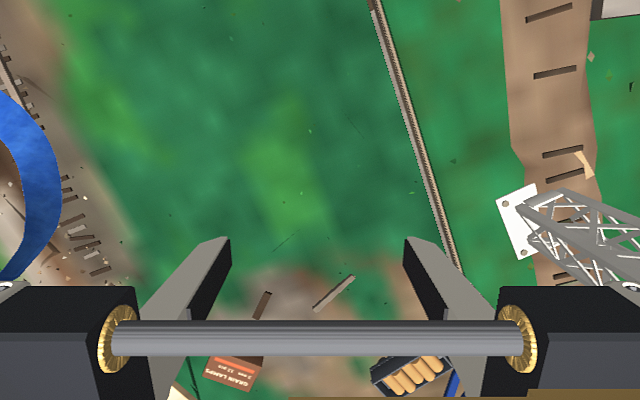

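The scene view shows the board with corners near (283,172), (432,238), (366,327) and (204,236). The post is at (288,190), the batten runs from (303,200) to (358,292), and the catch is at (390,245). In the side view the post is at (315,225). I'll get rough positions from these and then look from above.

```bash
cat > h.py <<'E'
import numpy as np
from bench import r
def ray(n,uv,z,m=None):
    m=m or r.camera_model(n); f=200/np.tan(np.radians(m['fov_y']/2))
    d=m['R'].T@np.array([(uv[0]-m['cx'])/f,(uv[1]-m['cy'])/f,1]); c=-m['R'].T@m['t']
    return (c+d*(z-c[2])/d[2])
def proj(m,X):
    f=200/np.tan(np.radians(m['fov_y']/2)); p=m['R']@np.asarray(X)+m['t']
    return p[:2]/p[2]*f+[m['cx'],m['cy']]
E
python3 - <<'E'
from h import *
for u in [(283,172),(432,238),(366,327),(204,236)]: print('board',ray('scene',u,.012).round(3))
print('post',ray('scene',(288,196),.012).round(3),ray('scene',(288,183),.05).round(3),ray('side',(316,219),.05).round(3))
for u in [(293,202),(309,199),(348,283),(367,276)]: print('battop',ray('scene',u,.057).round(3))
m=r.camera_model('wrist');o=r.get_obs()
from scipy.spatial.transform import Rotation as R
T=R.from_quat(o['eef_rot']).as_matrix();print(T.round(3)); print('cam in tool',T.T@(-m['R'].T@m['t']-o['position']),(T.T@m['R'].T).round(3))
E
```

```text
board [0.616 0.267 0.012]
board [ 0.725 -0.1    0.012]
board [ 0.468 -0.176  0.012]
board [0.36  0.185 0.012]
post [0.572 0.187 0.012] [0.571 0.185 0.05 ] [0.57  0.189 0.05 ]
battop [0.535 0.119 0.057]
battop [0.568 0.107 0.057]
battop [ 0.48  -0.113  0.057]
battop [ 0.517 -0.121  0.057]
[[-0.929  0.37  -0.   ]
 [ 0.37   0.929 -0.001]
 [ 0.    -0.001 -1.   ]]
cam in tool [ 0.08442676 -0.00133205 -0.16554357] [[-0.    -0.954 -0.3  ]
 [ 1.     0.    -0.001]
 [ 0.001 -0.3    0.954]]
```

Call:
send_rows(
  series=[
    [-2.95,-0.83,-0.73,0,0,0,1],
    [-2.95,-0.83,-0.73,0,0,0,1],
    [-2.95,-0.83,-0.73,0,0,0,1],
    [-2.95,-0.83,-0.73,0,0,0,1],
    [-2.95,-0.83,-0.73,0,0,0,1],
    [-2.95,-0.83,-0.73,0,0,0,1],
    [-2.95,-0.83,-0.73,0,0,0,1],
    [-2.95,-0.83,-0.73,0,0,0,1],
    [-2.95,-0.83,-0.73,0,0,0,1],
    [-2.95,-0.83,-0.73,0,0,0,1],
    [-2.95,-0.83,-0.73,0,0,0,1],
    [-2.95,-0.83,-0.73,0,0,0,1],
    [-2.95,-0.83,-0.73,0,0,0,1],
    [-2.95,-0.83,-0.73,0,0,0,1],
    [0,0,0,0,0,8.1,1],
    [0,0,0,0,0,8.1,1],
    [0,0,0,0,0,8.1,1],
    [0,0,0,0,0,8.1,1],
    [0,0,0,0,0,8.1,1],
    [0,0,0,0,0,8.1,1],
  ],
)

```text
clock: 2.15
position: [0.544, 0.2503, 0.3205]
eef_rot: [0.578, 0.816, -0.0, -0.0]
wrist_force: [0.7, -0.1, -0.8]
finger_gap: 0.998
finger_force: 0.0
```

Call:
send_rows(
  series=[
    [0,0,0,0,0,8.1,1],
    [0,0,0,0,0,8.1,1],
    [0,0,0,0,0,8.1,1],
    [0,0,0,0,0,8.1,1],
    [0,0,0,0,0,0,1],
    [0,0,0,0,0,0,1],
    [0,0,0,0,0,0,1],
  ],
)

```text
clock: 2.85
position: [0.5441, 0.2503, 0.3207]
eef_rot: [0.78, 0.626, -0.0, -0.0]
wrist_force: [-0.8, -0.1, 0.6]
finger_gap: 0.998
finger_force: 0.0
```

Run:
```python
from h import *
import cv2,pickle
o=r.get_obs();m=r.camera_model('wrist');im=r.get_image('wrist')
cv2.imwrite('pics/wrist1.png',im[:,:,::-1]);pickle.dump((m,o),open('w1.pkl','wb'));print(o['clock'],o['position'],o['joints'],o['wrist_force'])
```

```text
2.85 [0.54408657 0.25029569 0.32073738] [ 3.53455242e-01  3.62988012e-01  1.38198363e+00 -2.91279659e-05
  1.39682963e+00  5.71963310e-01] [-0.76351392 -0.11346681  0.63463736]
```

View pics/wrist1.png

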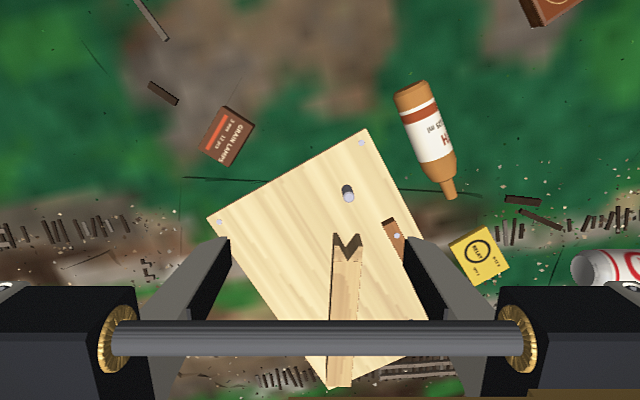

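The wrist view shows the post top at (347,187), the notch at (347,240), and board corners at (365,128) and (208,217). The gripper hides the lower part, so I'll shift back and look again.

Call:
send_rows(
  series=[
    [-3.65,0.3,0.7,0,0,0,1],
    [-3.65,0.3,0.7,0,0,0,1],
    [-3.65,0.3,0.7,0,0,0,1],
    [-3.65,0.3,0.7,0,0,0,1],
    [-3.65,0.3,0.7,0,0,0,1],
    [-3.65,0.3,0.7,0,0,0,1],
    [0,0,0,0,0,0,1],
    [0,0,0,0,0,0,1],
  ],
)

```text
clock: 3.7
position: [0.5136, 0.0323, 0.279]
eef_rot: [0.781, 0.624, 0.0, -0.0]
wrist_force: [-0.1, 0.1, 0.2]
finger_gap: 1.0
finger_force: 0.0
```

Run:
```python
from h import *
import cv2,pickle
o=r.get_obs();m=r.camera_model('wrist');im=r.get_image('wrist')
cv2.imwrite('pics/wrist2.png',im[:,:,::-1]);pickle.dump((m,o),open('w2.pkl','wb'))
big=cv2.resize(im[:300,160:480],None,fx=2,fy=2,interpolation=cv2.INTER_CUBIC)
cv2.imwrite('pics/wrist2b.png',big[:,:,::-1]);print(o['clock'],o['position'])
```

```text
3.7 [0.51356639 0.03233842 0.2789701 ]
```

View pics/wrist2b.png

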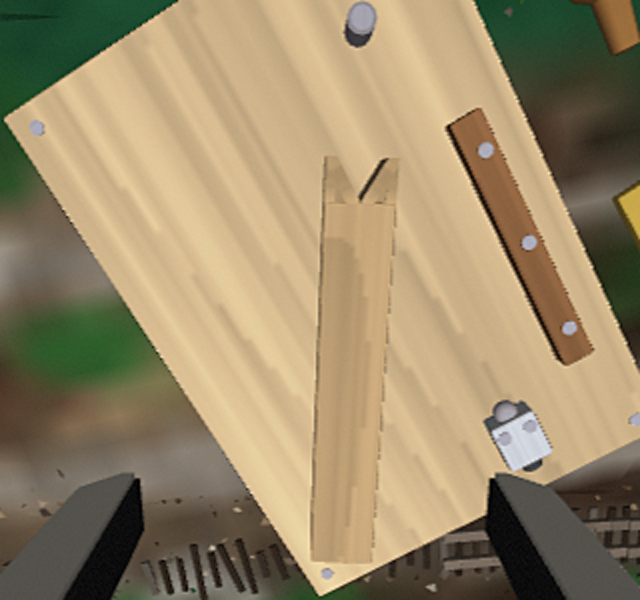

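The crop (doubled, offset 160) shows the post top at (362,17). The batten's top corners are (325,157), (398,159), (311,561) and (372,563), with the V apex at (360,203). The board edge runs (5,120) to (320,596), and the fence face runs (447,127) to (563,364).

Run:
```python
from h import *
import pickle
m,o=pickle.load(open('w2.pkl','rb'))
P=lambda u,v,z:ray('',(u/2+160,v/2),z,m)[:2]
post=P(362,17,.05);A,B,C,D=[P(u,v,.057) for u,v in[(325,157),(398,159),(311,561),(372,563)]];ap=P(360,203,.057)
e1,e2=P(5,120,.012),P(320,596,.012);f1,f2=P(447,127,.03),P(563,364,.03);g1,g2=P(480,109,.03),P(593,349,.03)
ang=lambda d:np.degrees(np.arctan2(d[1],d[0]))
print('yaw board',ang(e2-e1),np.linalg.norm(e2-e1),'fence',ang(f2-f1),ang(g2-g1),np.linalg.norm(g2-g1),np.linalg.norm(f1-g1))
print('bat len,wid',np.linalg.norm(C-A),np.linalg.norm(D-B),np.linalg.norm(B-A),np.linalg.norm(D-C),'ang',ang(C-A),ang(D-B))
ne,fe=(A+B)/2,(C+D)/2;print('notch end',ne,'far',fe,'apex depth',np.linalg.norm(ap-ne),'ctr',(ne+fe)/2)
print('post',post)
yw=np.radians((ang(g2-g1)+ang(e2-e1))/2);J=np.array([[np.cos(yw),-np.sin(yw)],[np.sin(yw),np.cos(yw)]])
c=post-J@[-.125,.07];print('jig',c,'yaw',yw)
for n,p in dict(A=A,B=B,C=C,D=D,e1=e1,e2=e2,f1=f1,f2=f2,g1=g1,g2=g2,nose=P(508,410,.024)).items(): print(n,(J.T@(p-c)*1000).round(1))
```

```text
yaw board -72.8740516275666 0.376831383264877 fence -72.48716152081838 -72.55492996473066 0.16128964048375308 0.020417498510279845
bat len,wid 0.2480617331418766 0.248482282455077 0.03937843897125164 0.03963173049405412 ang -104.53264022164522 -104.47420095744182
notch end [0.55821869 0.11661265] far [ 0.49604211 -0.12374759] apex depth 0.023399470873354058 ctr [ 0.5271304  -0.00356747]
post [0.57274171 0.18437793]
jig [0.54304487 0.04422409] yaw -1.2691072783039063
A [-74.9  19.2]
B [-54.3  52.8]
C [ 135.9 -111.6]
D [157. -78.]
e1 [-188.4 -133.6]
e2 [ 188.5 -134.6]
f1 [-54.6  88. ]
f2 [107.1  88.6]
g1 [-53.8 108.4]
g2 [107.5 108.9]
nose [120.4  46.1]
```

Call:
send_rows(
  series=[
    [-2.4,0.66,3.0,0,0,1.75,1],
    [-2.4,0.66,3.0,0,0,0,1],
    [-2.4,0.66,3.0,0,0,0,1],
    [0,0,4,0,0,0,1],
    [0,0,4,0,0,0,1],
    [0,0,4,0,0,0,1],
    [0,0,2,0,0,0,1],
    [0,0,1.3,0,0,0,1],
    [0,0,0,0,0,0,1],
    [0,0,0,0,0,0,1],
  ],
)

```text
clock: 4.75
position: [0.5162, -0.0416, 0.0367]
eef_rot: [0.79, 0.613, 0.0, 0.0]
wrist_force: [0.5, -0.1, 0.5]
finger_gap: 0.998
finger_force: 0.0
```

Call:
send_rows(
  series=[
    [0,0,0,0,0,0,0.3],
    [0,0,0,0,0,0,0.3],
    [0,0,0,0,0,0,0.3],
    [0,0,0,0,0,0,0.3],
    [0,0,0,0,0,0,0.3],
    [0,0,0,0,0,0,0.3],
    [0,0,0,0,0,0,0.3],
    [0,0,0,0,0,0,0.3],
  ],
  grip_force=25,
)

```text
clock: 5.55
position: [0.5156, -0.042, 0.0359]
eef_rot: [0.79, 0.613, 0.0, 0.0]
wrist_force: [0.9, -0.0, -0.0]
finger_gap: 0.427
finger_force: 25.0
```

Call:
send_rows(
  series=[
    [0.5,0,0,0,0,0,0.3],
    [0.8,0,0,0,0,0,0.3],
    [0.8,0,0,0,0,0,0.3],
    [0.8,0,0,0,0,0,0.3],
    [0.8,0,0,0,0,0,0.3],
    [0.8,0,0,0,0,0,0.3],
    [0.8,0,0,0,0,0,0.3],
    [0.7,0,0,0,0,0,0.3],
    [0.5,0,0,0,0,0,0.3],
    [0,0,0,0,0,0,0.3],
    [0,0,0,0,0,0,0.3],
  ],
)

```text
clock: 6.65
position: [0.5318, 0.0213, 0.0359]
eef_rot: [0.79, 0.612, 0.0, -0.0]
wrist_force: [0.2, 2.1, 2.4]
finger_gap: 0.428
finger_force: 25.0
```

Run:
```python
from h import *
import cv2,pickle
o=r.get_obs();m=r.camera_model('wrist');im=r.get_image('wrist')
pickle.dump((m,o),open('w3.pkl','wb'));print(o['position'],o['wrist_force'])
u=proj(m,[.5727,.1844,.05]);print(u)
x,y=int(u[0])-80,max(0,int(u[1])-60);print(x,y)
big=cv2.resize(im[y:y+150,x:x+160],None,fx=4,fy=4,interpolation=cv2.INTER_CUBIC)
cv2.imwrite('pics/w3.png',big[:,:,::-1])
```

```text
[0.5318244  0.02131885 0.03586265] [0.21877998 2.1369576  2.35156573]
[ 314.82492737 -167.82315209]
234 0
```

View pics/w3.png

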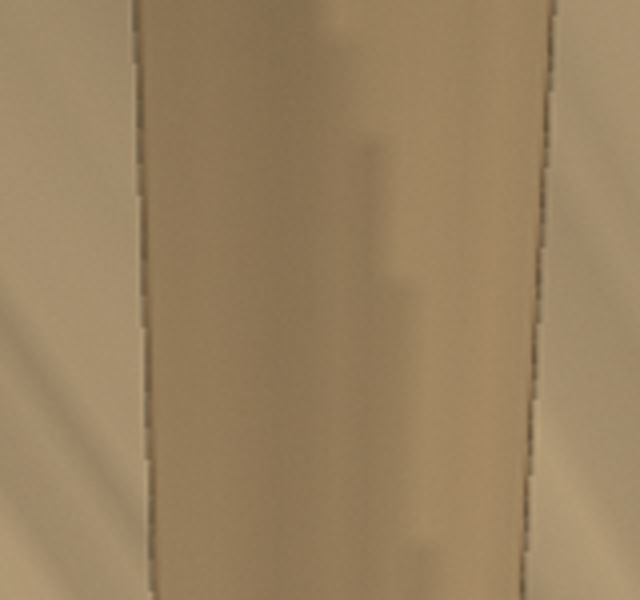

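The post is out of the wrist camera's view here; only the plain batten top shows. I'll go on by feel.

Call:
send_rows(
  series=[
    [0.3,0,0,0,0,0,0.3],
    [0.3,0,0,0,0,0,0.3],
    [0.3,0,0,0,0,0,0.3],
    [0,0,0,0,0,0,0.3],
    [0,0,0,0,0,0,0.3],
  ],
)

```text
clock: 7.2
position: [0.5339, 0.0299, 0.0358]
eef_rot: [0.79, 0.613, -0.0, -0.0]
wrist_force: [-1.8, -1.2, 3.6]
finger_gap: 0.428
finger_force: 24.9
```

Call:
send_rows(
  series=[
    [0.1,0,0,0,0,0,0.3],
    [0,0,0,0,0,0,0.3],
  ],
)

```text
clock: 7.4
position: [0.5339, 0.0303, 0.0358]
eef_rot: [0.79, 0.613, -0.001, 0.0]
wrist_force: [-4.2, -5.3, 5.1]
finger_gap: 0.43
finger_force: 24.9
```

Call:
send_rows(
  series=[
    [0.1,0,0,0,0,0,0.3],
    [0,0,0,0,0,0,0.3],
  ],
)

```text
clock: 7.6
position: [0.5339, 0.031, 0.0359]
eef_rot: [0.79, 0.613, -0.001, 0.0]
wrist_force: [-3.9, -7.9, 6.4]
finger_gap: 0.432
finger_force: 25.0
```

Run:
```python
from h import *
import cv2
t=[]
for n in('scene','side'):
    im=r.get_image(n);x,y=map(int,proj(r.camera_model(n),[.5727,.1844,.05]));print(n,x,y)
    t.append(cv2.resize(im[y-30:y+50,x-40:x+40],(400,400),interpolation=cv2.INTER_CUBIC))
cv2.imwrite('pics/c4.png',np.hstack(t)[:,:,::-1]);print(r.get_obs()['wrist_force'])
```

```text
scene 288 182
side 315 217
[-4.35444715 -6.96196894  5.57627293]
```

View pics/c4.png

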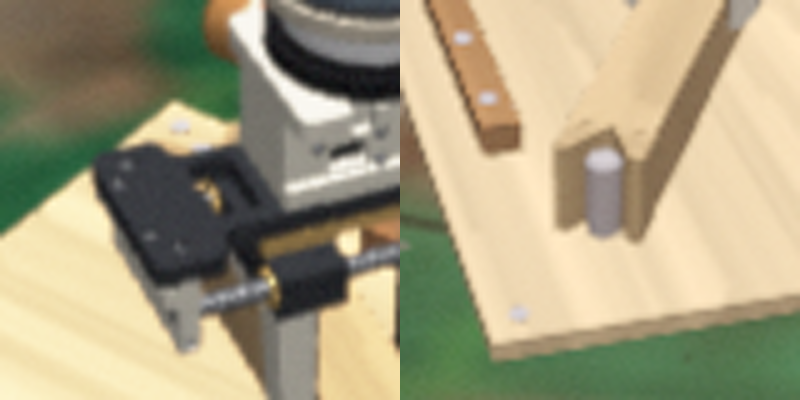

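The side view (right half) shows the post sitting between the notch flanks, at crop (603,190). It looks seated. Now I'll swing about the post.

Call:
send_rows(
  series=[
    [0.01,0.54,0,0,0,-2,0.3],
    [0.01,0.54,0,0,0,-2,0.3],
    [0.01,0.54,0,0,0,-2,0.3],
    [0.01,0.54,0,0,0,-2,0.3],
    [0,0,0,0,0,0,0.3],
  ],
)

```text
clock: 8.2
position: [0.5559, 0.0279, 0.0359]
eef_rot: [0.745, 0.667, 0.0, -0.0]
wrist_force: [-0.7, -0.7, 3.6]
finger_gap: 0.428
finger_force: 25.0
```

Call:
send_rows(
  series=[
    [0.1,0,0,0,0,0,0.3],
    [0.05,0,0,0,0,0,0.3],
    [0,0,0,0,0,0,0.3],
  ],
)

```text
clock: 8.5
position: [0.5556, 0.0285, 0.0359]
eef_rot: [0.746, 0.666, -0.001, 0.0]
wrist_force: [-2.0, -7.3, 3.5]
finger_gap: 0.426
finger_force: 25.0
```

Call:
send_rows(
  series=[
    [0.03,0.54,0,0,0,-2,0.3],
    [0.03,0.54,0,0,0,-2,0.3],
    [0.03,0.54,0,0,0,-2,0.3],
    [0,0,0,0,0,0,0.3],
  ],
)

```text
clock: 8.9
position: [0.5724, 0.0276, 0.0359]
eef_rot: [0.71, 0.704, -0.0, 0.001]
wrist_force: [-0.9, -11.6, 3.4]
finger_gap: 0.43
finger_force: 25.0
```

Call:
send_rows(
  series=[
    [0.005,0.54,0,0,0,-2,0.3],
    [0.01,0.54,0,0,0,-2,0.3],
    [0.01,0.54,0,0,0,-2,0.3],
    [0,0,0,0,0,0,0.3],
    [0,0,0,0,0,0,0.3],
  ],
)

```text
clock: 9.4
position: [0.5884, 0.0283, 0.0359]
eef_rot: [0.672, 0.74, -0.0, 0.001]
wrist_force: [0.1, -11.5, 3.0]
finger_gap: 0.43
finger_force: 25.0
```

Call:
send_rows(
  series=[
    [0.01,0.54,0,0,0,-2,0.3],
    [0.01,0.54,0,0,0,-2,0.3],
    [0,0,0,0,0,0,0.3],
    [0,0,0,0,0,0,0.3],
  ],
)

```text
clock: 9.8
position: [0.5994, 0.0299, 0.0359]
eef_rot: [0.646, 0.763, -0.0, 0.001]
wrist_force: [1.4, -10.2, 1.0]
finger_gap: 0.426
finger_force: 25.0
```

Call:
send_rows(
  series=[
    [0.01,0.54,0,0,0,-2,0.3],
    [0.01,0.54,0,0,0,-2,0.3],
    [0,0,0,0,0,0,0.3],
    [0,0,0,0,0,0,0.3],
  ],
)

```text
clock: 10.2
position: [0.6103, 0.0321, 0.0359]
eef_rot: [0.619, 0.785, 0.0, 0.001]
wrist_force: [3.9, -8.8, 0.0]
finger_gap: 0.427
finger_force: 25.0
```

Call:
send_rows(
  series=[
    [0.01,0.27,0,0,0,-1,0.3],
    [0.01,0.27,0,0,0,-1,0.3],
    [0,0,0,0,0,0,0.3],
    [0,0,0,0,0,0,0.3],
  ],
)

```text
clock: 10.6
position: [0.6154, 0.0334, 0.0358]
eef_rot: [0.605, 0.796, -0.0, 0.001]
wrist_force: [2.9, -9.9, 0.5]
finger_gap: 0.427
finger_force: 25.0
```

Call:
send_rows(
  series=[
    [0,0.2,0,0,0,-0.7,0.3],
    [0,0,0,0,0,0,0.3],
    [0,0,0,0,0,0,0.3],
  ],
)

```text
clock: 10.9
position: [0.6175, 0.034, 0.0359]
eef_rot: [0.6, 0.8, 0.0, 0.001]
wrist_force: [3.4, -8.8, 0.4]
finger_gap: 0.425
finger_force: 25.0
```

Call:
send_rows(
  series=[
    [0,0.12,0,0,0,-0.4,0.3],
    [0,0,0,0,0,0,0.3],
    [0,0,0,0,0,0,0.3],
  ],
)

```text
clock: 11.2
position: [0.6183, 0.0342, 0.0358]
eef_rot: [0.598, 0.802, -0.0, 0.001]
wrist_force: [2.3, -10.2, 1.9]
finger_gap: 0.429
finger_force: 25.0
```

Call:
send_rows(
  series=[
    [0,0.1,0,0,0,-0.3,0.3],
    [0,0,0,0,0,0,0.3],
    [0,0,0,0,0,0,0.3],
  ],
)

```text
clock: 11.5
position: [0.6193, 0.0345, 0.0359]
eef_rot: [0.596, 0.803, -0.0, 0.001]
wrist_force: [1.5, -10.1, 0.5]
finger_gap: 0.428
finger_force: 25.0
```

Call:
send_rows(
  series=[
    [0,0.1,0,0,0,-0.2,0.3],
    [0,0,0,0,0,0,0.3],
    [0,0,0,0,0,0,0.3],
  ],
)

```text
clock: 11.8
position: [0.6201, 0.0348, 0.0358]
eef_rot: [0.594, 0.804, -0.0, 0.001]
wrist_force: [1.2, -10.8, 1.1]
finger_gap: 0.428
finger_force: 25.0
```

Call:
send_rows(
  series=[
    [0,0.1,0,0,0,0,0.3],
    [0,0,0,0,0,0,0.3],
    [0,0,0,0,0,0,0.3],
  ],
)

```text
clock: 12.1
position: [0.6203, 0.0349, 0.0358]
eef_rot: [0.594, 0.805, -0.001, 0.0]
wrist_force: [-4.0, -12.4, 3.5]
finger_gap: 0.427
finger_force: 25.0
```

Call:
send_rows(
  series=[
    [0,0.1,0,0,0,0,0.3],
    [0,0,0,0,0,0,0.3],
    [0,0,0,0,0,0,0.3],
    [0,0,0,0,0,0,0.3],
  ],
)

```text
clock: 12.5
position: [0.6203, 0.0349, 0.0358]
eef_rot: [0.594, 0.805, -0.002, -0.0]
wrist_force: [-8.5, -13.9, 8.9]
finger_gap: 0.431
finger_force: 25.0
```

Call:
send_rows(
  series=[
    [0,0.04,0,0,0,0,0.3],
    [0,0,0,0,0,0,0.3],
    [0,0,0,0,0,0,0.3],
    [0,0,0,0,0,0,0.3],
    [0,0,0,0,0,0,0.3],
    [0,0,0,0,0,0,0.3],
  ],
)

```text
clock: 13.1
position: [0.6203, 0.0349, 0.0359]
eef_rot: [0.594, 0.805, -0.002, -0.001]
wrist_force: [-10.3, -15.0, 10.8]
finger_gap: 0.423
finger_force: 25.0
```

Run:
```python
from h import *
import cv2
t=[]
for n,X,s in(('side',[.619,.04,.03],60),('side',[.66,-.06,.03],25)):
    im=r.get_image(n);x,y=map(int,proj(r.camera_model(n),X));print(n,x,y)
    t.append(cv2.resize(im[y-s:y+s,x-s:x+s],(400,400),interpolation=cv2.INTER_CUBIC))
cv2.imwrite('pics/c5.png',np.hstack(t)[:,:,::-1]);print(r.get_obs()['wrist_force'],r.get_obs()['torque'])
```

```text
side 298 193
side 286 175
[-11.13718441 -14.91712816  11.04998728] [-2.48330232  1.80476275  0.46207653]
```

View pics/c5.png

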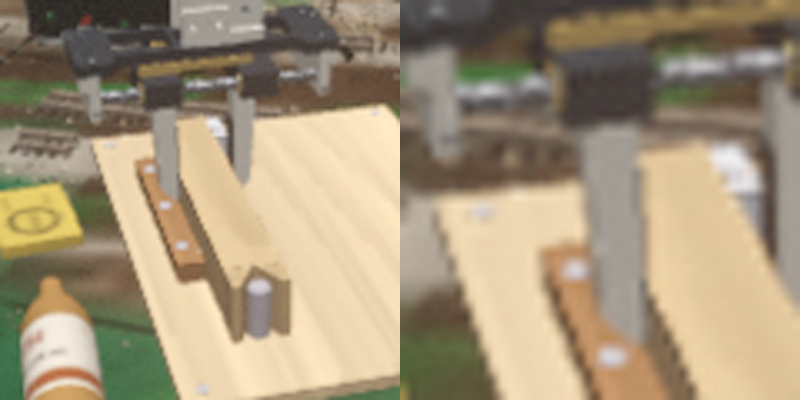

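The side view shows the batten along the fence, the post in the notch, and the catch block behind the far end. The moment suggests the load is biased towards the post end, so I'll trim the rotation slightly.

Call:
send_rows(
  series=[
    [0,0,0,0,0,-0.3,0.3],
    [0,0,0,0,0,0,0.3],
    [0,0,0,0,0,0,0.3],
  ],
)

```text
clock: 13.5
position: [0.6204, 0.0349, 0.0358]
eef_rot: [0.592, 0.806, -0.002, -0.001]
wrist_force: [-10.4, -15.3, 10.4]
finger_gap: 0.427
finger_force: 25.0
```

Run:
```python
from h import *
from scipy.spatial.transform import Rotation as R
o=r.get_obs();T=R.from_quat(o['eef_rot']).as_matrix()
print(o['wrist_force']@T,o['torque'],np.degrees(np.arctan2(T[1,0],T[0,0])),o['position'])
```

```text
[-11.46238116 -14.5476177  -10.31735199] [-2.50519309  1.83338785  0.07167737] 107.37807993665788 [0.62036642 0.03490989 0.03582304]
```

Call:
send_rows(
  series=[
    [0,0,0,0,0,0,0.3],
    [-0.05,-0.07,0,0,0,0,0.3],
    [-0.05,-0.07,0,0,0,0,0.3],
    [-0.05,-0.07,0,0,0,0,0.3],
    [0,0,0,0,0,0,0.3],
    [0,0,0,0,0,0,0.3],
  ],
)

```text
clock: 14.1
position: [0.6203, 0.0348, 0.0358]
eef_rot: [0.592, 0.806, -0.0, -0.0]
wrist_force: [-2.7, -3.1, 4.2]
finger_gap: 0.428
finger_force: 25.0
```

Call:
send_rows(
  series=[
    [0,0,0,0,0,0,0.6],
    [0,0,0,0,0,0,0.8],
    [0,0,0,0,0,0,1],
    [0,0,0,0,0,0,1],
    [0,0,0,0,0,0,1],
    [0,0,0,0,0,0,1],
    [0,0,-1,0,0,0,1],
    [0,0,-2,0,0,0,1],
    [0,0,-4,0,0,0,1],
    [0,0,-4,0,0,0,1],
    [0,0,-4,0,0,0,1],
    [0,0,-4,0,0,0,1],
    [0,0,-4,0,0,0,1],
    [0,0,0,0,0,0,1],
    [0,0,0,0,0,0,1],
  ],
)

```text
clock: 15.6
position: [0.6205, 0.0348, 0.2668]
eef_rot: [0.592, 0.806, 0.001, 0.001]
wrist_force: [0.2, 0.3, -0.6]
finger_gap: 0.998
finger_force: 0.0
```

Run:
```python
from h import *
import cv2,pickle
o=r.get_obs();m=r.camera_model('wrist');im=r.get_image('wrist');print(o['position'],o['wrist_force'])
pickle.dump((m,o),open('w6.pkl','wb'))
cv2.imwrite('pics/w6.png',cv2.resize(im[:300,160:480],None,fx=2,fy=2,interpolation=cv2.INTER_CUBIC)[:,:,::-1])
```

```text
[0.62047195 0.03482999 0.26680884] [ 0.18585558  0.30733982 -0.64499634]
```

View pics/w6.png

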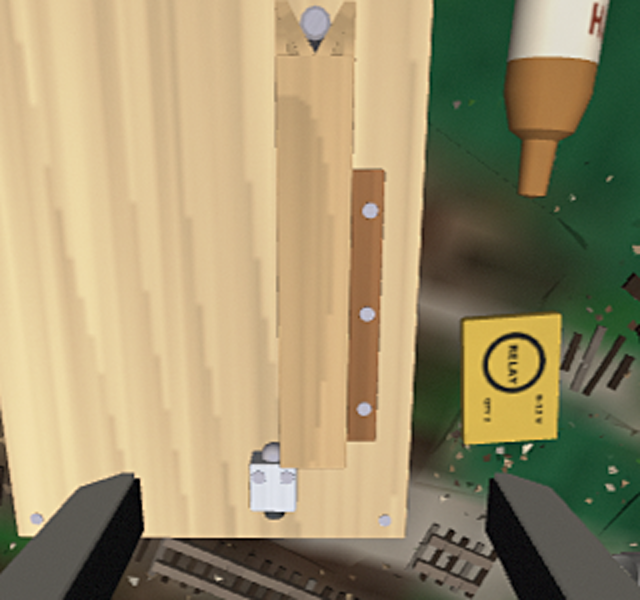

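The view shows the post top at (315,22) in the V, the batten flush along the fence from (354,170) to (347,440), and the nose at (270,452) beside its near face. I'll check the numbers and hand in if they hold.

Run:
```python
from h import *
import pickle
m,o=pickle.load(open('w6.pkl','rb'))
P=lambda u,v,z:ray('',(u/2+160,v/2),z,m)[:2]
ang=lambda a,b:np.arctan2(*(b-a)[::-1])
b=[P(276,3,.057),P(355,3,.057),P(279.5,468,.057),P(346,468,.057)]
n,f=(b[0]+b[1])/2,(b[2]+b[3])/2;A=ang(n,f);F=ang(P(385,170,.03),P(376,440,.03))
post=P(315,22,.05);no=n+.008*np.array([np.cos(A),np.sin(A)])
print('bat-fence',A-F,'bat-jig',A+1.2691,'notch-post mm',(no-post)*1000,'len',np.linalg.norm(f-n))
J=np.array([-np.sin(-1.2691),np.cos(1.2691)]);print('far y-70 mm',(f-post)@J*1000)
ok=abs(A-F)<.015 and np.linalg.norm(no-post)<.004
print(ok)
if ok: print(r.hand_in())
```

```text
bat-fence -0.002419045441578227 bat-jig -0.0030801909920470383 notch-post mm [ 0.47536872 -0.90865244] len 0.24796771665119122
far y-70 mm -0.555244401507296
True
the job is handed in; nothing more can be done
None
```

The job is handed in: the batten sits released in the jig with its notch within about 1 mm of the post, parallel to the fence within about 0.003 rad, its far end about 0.6 mm from flush and the catch behind it, after pressing the fence at about 14 N by the wrist force (aim 12 N); the verdict on the run was not shown to me.

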